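# Slide the thermometer's tip across the pot lid into its hole

## Task

Take the white kitchen thermometer out of its wooden stand and fit it in the lid of the blue pot: set the tip of its stem down on the bare lid about four centimetres from the middle of the hole, slide it across the lid to the hole until it drops in, lower it until its black disc lies flat on the lid and let go. Leave the dark wooden muddler standing in its own stand.

Things in the scene. Friction and masses are not known exactly. Their poses are not given: they have to be found in the camera images.
- thermometer: Loose, 113 mm, 0.09 kg, upright in either of two wooden stands. Origin: lower end of the tip; z up to the head. Steel stem 10 mm thick, z 0-60 mm; black stop disc 58 mm across, z 60-65; round white head 30 mm across with red band, z 65-113: grip it from above, any yaw; at z 90 fingertips clear the disc. Disc rests on the stand's top, stem hangs in its well: lift straight out at least 65 mm.
- port (a point): Centre of the round through hole in the middle of the pot's lid, level with the lid's top face; z up. Hole 32 mm in diameter, ringed by a flush white ring 44 mm across; the pot below is empty, over 75 mm deep. Fully seated, the thermometer's disc lies on the lid, its tip 60 mm below this point.
- pot: Blue fixed pot with fixed, hard, flat round lid 154 mm across (bare and flat to 70 mm from the centre), its top 88 mm above the worktop. Origin: centre of the underside; z up; a small steel loop handle on each side along its y, 62 mm high, reaching 99 mm from the centre.
- muddler: Bystander, leave alone: loose dark brown wooden muddler, 112 mm tall, head 32 mm across, no disc, standing in the other stand. Origin: centre of its lower end, 6 mm above the worktop; z up. Both stands are fixed light wooden tapered cups, 72 mm high, 84 mm wide at the foot, 60 mm at the top, with a round well 32 mm wide.
Mind the look-alikes: they are no part of the job. Leave any green or orange look-alike of the thermometer alone. Several things look just like the pot: the one meant starts farthest to the robot's left.

How it is judged:
On the way, in this order (a step that is already met when the one before it is completed fails the run):
1. the tip touches down on the lid, 28 to 70 mm from the middle of the hole (contact force between thermometer and pot above 0.2 N and z of thermometer in the frame of port between -0.005 and 0.005 m and horizontal distance between thermometer and port between 0.028 and 0.07 m), for 0.04 s.
2. the tip, still at the lid's surface (within 5 mm), reaches the edge of the hole (16 to 27 mm from its middle) (z of thermometer in the frame of port between -0.005 and 0.005 m and horizontal distance between thermometer and port between 0.016 and 0.027 m).
3. the tip has dropped at least 20 mm into the hole (z of thermometer in the frame of port below -0.02 m and horizontal distance between thermometer and port below 0.016 m), for 0.1 s.
At the end, for the whole second after the job is handed in: The thermometer stands upright (within about 8 degrees) in the hole of the lid, its tip 55 to 65 mm below the lid's top and within 15 mm of the hole's axis, so that its disc lies on the lid; it is released and at rest. The muddler is within 30 mm of where it stood and leans less than 20 degrees (z of thermometer in the frame of port between -0.065 and -0.055 m and horizontal distance between thermometer and port below 0.015 m and angle between thermometer's own z axis and vertical below 0.15 rad and linear speed of thermometer below 0.02 m/s and contact force between thermometer and the fingers below 0.05 N and distance of muddler from where it was at the start of the episode below 0.03 m and angle between muddler's own z axis and vertical below 0.35 rad); the robot touches nothing.
It fails at once if the muddler is taken out of its stand or knocked over (distance of muddler from where it was at the start of the episode above 0.04 m or angle between muddler's own z axis and vertical above 0.5 rad).
It also fails if it takes over 45 s, if anything falls off the work surface, if the arm or the gripper's body presses on something with over 40 N, if the wrist force passes 120 N, or if a joint passes its speed limit or range.

## Robot

A 6-joint arm with a two-finger parallel gripper is mounted at the origin on a cart in front of the work surface, level with it; the furniture and walls round the work are solid. World frame = base frame: x ahead of the robot, y to its left, z up, the work surface at z = 0. Lengths are in m, angles in rad, forces in N, time in s.
With the tool pointing down it reaches from about 0.275 to 1 m from the base axis. Payload 8.4 kg.
Tool frame: the origin (TCP) lies midway between the tips of the shut fingers; the grasp point (between the pads) lies 19 mm behind it; z points along the fingers, y is the line along which they close (so a half turn about z gives the same grasp; the last joint's range is limited). The gripper opens to 85 mm and grips with 20 to 120 N. Pads are 22 mm wide; open, the fingers measure 114 mm over their backs; the gripper's body (76 mm by 85 mm) begins 54 mm behind the grasp point. The pads swing forward as they close: fully open they stand 13 mm farther back than shut.
Start: joints at [1.269, 0.353, 1.633, -0, 1.155, -0.002], TCP at [0.185, 0.597, 0.231] pointing down, gripper open.
Joint ranges: [-2.63, 2.63], [-0.92, 2.1], [0.06, 2.66], [-1.3, 4.44], [0, 2.69], [-3.02, 3.02]. Speed limits (rad/s): [2.22, 2.22, 2.79, 3.14, 3.14, 3.14].

## Interface

Orientations are given as a unit quaternion [x, y, z, w].
In Python, from rig import ctrl, optics, finder gives the robot as it stands. The module is installed in compiled form; this text tells all that it offers.
- The arm moves only by the shell command python3 -m creep 'ROWS' [OPENING] [FORCE]. ROWS is JSON, a list of rows, each an object of numbers: "dx", "dy", "dz": the shift along the tool's x, y, z in m; "spin": the turn about the tool's z in degrees. A call has exactly 5 rows; each row shifts and turns the commanded pose from where the row before left it, along the tool's axes as they then stand; what a row does not reach is not made up. A row lasts 1/8 s, in which the tool goes at most 62.5 mm and 10.7 degrees, less where a joint would pass 70% of its speed; a pose out of reach is approached as far as the arm can. A call is refused whole if a number of a shift passes 0.0625 or a number of a turn 10.7, either way. A call with a gripper value outside its range is refused whole. OPENING is the finger opening in m, from 0 to 0.0854, set as the call begins (- or left out, the last holds). The fingers move at their own pace and stop on an object; FORCE is the grip in N (left out, the last holds). Time passes only in rows, so rows that do not move let the fingers close, or fill a call up. It gives the time, the measured TCP pose, the force, the opening and the grip force at its end, in the units of the state.
- ctrl.read_state(): the state, without advancing time (a new reading comes with each control period).
- optics.grab_frame(name): name is "scene" or "top"; returns (picture, depth): 400x640x3 uint8, red, green, blue; 400x640 float32, m along the optical axis (not along the pixel's ray), 0 where there is no reading.
- optics.calibration(name): a dict with "fov_y" (degrees; the focal length in pixels is half the picture's height over the tangent of half this angle, whatever the lens; pixels are square), "cx", "cy" (the principal point, pixels), "k1" (the pictures are not rectified: a ray, as slopes to the right and down, at radius r is drawn at 1 + k1 r^2 times it, then the intrinsics apply), "rvec" (rotation vector, rad) and "tvec" (3), from world to camera coordinates, as OpenCV has them. Camera axes: x right, y down, z forward; pixel columns grow to the right and rows downward; lengths in m; the calibration is good to about 2 mm. A picture is of the moment at which its call begins. calibration takes no time and is no camera call.
- ctrl.hand_in(): hands the job in; it is judged then, once.
Trained networks look in the newest picture that a camera, given by its name, has taken for a name from the list of things; names that differ only in an ending like _2 or _b are one class to them, and where a whole thing is asked for, a point or a joint stands for the part that bears it (a point fixed in the world has none). Each returns a list of dicts, best first, with "conf" (0 to 1); they miss things now and then, are a little off and sometimes report something else, mostly with a low value. They report only what shows in the picture. A call takes as long as a camera call. They do not tell look-alikes from the thing itself.
- finder.recognise(camera, label): "point" ([x, y, z] in m, in world coordinates, good to about 4 mm: the middle of the surface that is visible of it).
- finder.trace(camera, label): "pixels" (400x640 bool, what is visible of it).
- finder.mark_of(camera, label): "point" ([x, y, z] in m, in world coordinates, good to about 4 mm: a listed point, or the origin of a listed thing).
The state is a dict: "time_s": time; "joints": joint angles; "joint_vel": joint speeds; "effort": joint torques, N m; "tool_pos": TCP position; "ee_rot": TCP orientation; "force": force on the tool from outside, world axes, zero at the start; "wrist_torque": the same for the moment, N m; "opening": finger opening in m; "gripper_force": force on a finger pad.
Only numpy, scipy, OpenCV 4.12 (cv2) and the standard library are available. Lean on these libraries where they do the work, as an engineer would, in place of code of your own. Each camera call takes 0.05 s, during which the arm holds its last target. There are 200 camera calls.

## Working session

There is one attempt and no reset: what is moved stays moved. The work goes in short steps, Python scripts to look and compute and a shell command to move; the robot and the scene stay as the last step left them, time stands still between calls to the robot, and variables do not carry over. Pictures are saved under pics/ and viewed, at most 10 in all, crops included, and the job is handed in when it is done.

```bash
mkdir -p pics
cat > h.py <<'E'
import numpy as np, cv2
from rig import ctrl, optics, finder
def K(n):
    c=optics.calibration(n); f=200/np.tan(np.radians(c['fov_y'])/2)
    R=cv2.Rodrigues(np.array(c['rvec'],float))[0]; return c,f,R,np.array(c['tvec'],float)
def world(n,uv,d):
    c,f,R,t=K(n); uv=np.atleast_2d(uv).astype(float); d=np.atleast_1d(d)
    p=(uv-[c['cx'],c['cy']])/f; q=p.copy()
    for _ in range(20): q=p/(1+c['k1']*(q**2).sum(1,keepdims=True))
    X=np.c_[q,np.ones(len(q))]*d[:,None]
    return (X-t)@R
def pix(n,P):
    c,f,R,t=K(n); X=np.atleast_2d(P)@R.T+t; q=X[:,:2]/X[:,2:]
    q=q*(1+c['k1']*(q**2).sum(1,keepdims=True)); return q*f+[c['cx'],c['cy']]
def save(n,im,box=None,z=1):
    if box: im=im[box[1]:box[3],box[0]:box[2]]
    cv2.imwrite('pics/'+n,cv2.resize(im[:,:,::-1],None,fx=z,fy=z,interpolation=cv2.INTER_CUBIC))
E
python3 - <<'E'
from h import *
np.set_printoptions(precision=4,suppress=True)
for n in ('scene','top'):
    im,d=optics.grab_frame(n); save(n+'0.png',im)
    print(n,optics.calibration(n))
    for l in ('thermometer','port','pot','muddler'):
        for r in finder.mark_of(n,l): 
            print(l,round(r['conf'],2),np.array(r['point']),pix(n,r['point'])[0])
s=ctrl.read_state();print(s)
E
```

```text
scene {'fov_y': 52.8221644086705, 'cx': 316.1571441493352, 'cy': 197.793232638355, 'k1': -0.009556396355874875, 'rvec': array([ 2.0964, -1.2019,  0.4718]), 'tvec': array([-0.3156,  0.365 ,  0.8578])}
thermometer 0.88 [ 0.4862  0.3353 -0.0017] [203.8479 180.9414]
thermometer 0.67 [ 0.5003  0.1703 -0.001 ] [248.0893 196.4515]
thermometer 0.57 [0.585  0.2673 0.0124] [239.6171 166.6818]
port 0.83 [ 0.4732 -0.4491  0.0851] [452.8832 273.3487]
port 0.73 [ 0.5202 -0.216   0.088 ] [368.9091 220.5756]
pot 0.98 [ 0.4719 -0.4508  0.0028] [445.7094 293.367 ]
pot 0.63 [ 0.5222 -0.2163 -0.0015] [366.7904 241.9696]
muddler 0.76 [0.4743 0.0461 0.008 ] [276.6824 215.163 ]
top {'fov_y': 53.20765604138298, 'cx': 324.4382451321205, 'cy': 199.7111097932288, 'k1': 0.030860245647263747, 'rvec': array([ 2.2048, -2.1573,  0.0808]), 'tvec': array([-0.0469,  0.531 ,  1.328 ])}
thermometer 0.81 [ 0.4993  0.1712 -0.0024] [263.976  208.3928]
thermometer 0.56 [0.5854 0.2727 0.0132] [234.2487 182.2273]
thermometer 0.5 [0.4867 0.337  0.0003] [215.091  210.9956]
port 0.88 [ 0.5254 -0.2147  0.0882] [380.3587 201.3174]
port 0.79 [ 0.4771 -0.449   0.0854] [453.6936 218.0746]
pot 0.74 [ 0.4738 -0.4476  0.002 ] [445.3793 219.7855]
pot 0.58 [ 0.5213 -0.2168  0.0017] [377.4668 204.361 ]
pot 0.57 [0.4759 0.0445 0.004 ] [300.6591 215.9506]
muddler 0.66 [0.4733 0.0441 0.0063] [300.7152 216.6935]
{'time_s': 0.5, 'joints': array([ 1.2686,  0.353 ,  1.6334, -0.    ,  1.1552, -0.0024]), 'joint_vel': array([-0.    , -0.0007,  0.0001,  0.0014, -0.0003, -0.0006]), 'effort': array([  0.0015, -60.4699, -34.2179,  -0.0002,   0.0023,   0.    ]), 'tool_pos': array([0.1846, 0.5971, 0.2313]), 'ee_rot': array([ 0.1493,  0.9888, -0.    ,  0.    ]), 'force': array([ 0.0059,  0.1207, -0.0771]), 'wrist_torque': array([-0.053 ,  0.0435,  0.0016]), 'gripper_force': 0.0, 'opening': 0.08544118959822133}
```

View pics/scene0.png

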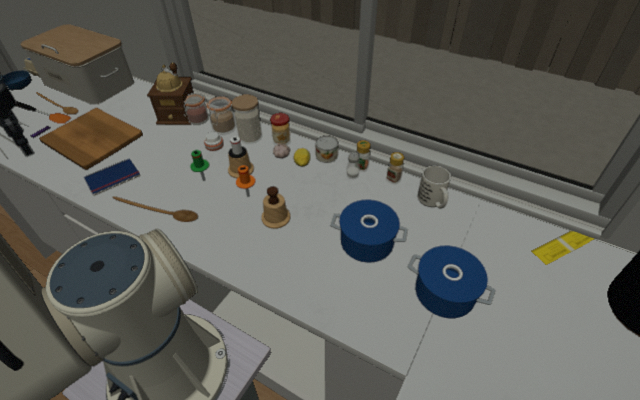

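View pics/top0.png

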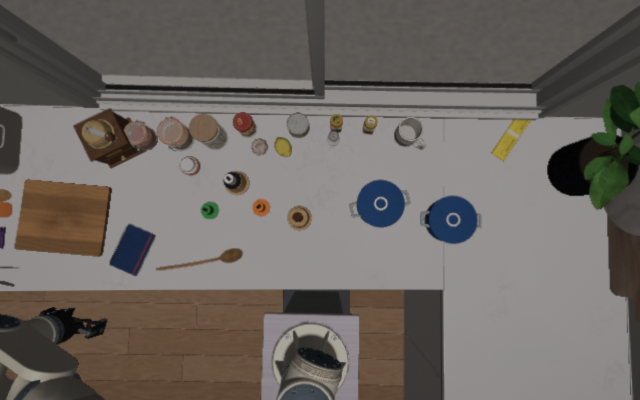

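The scene view shows three thermometer-like things: green at (198,160), orange at (245,178), and a white head on a black disc in a wooden stand at (236,150). The white one fits the description. The muddler is in the stand at (275,207). The two blue pots are at (369,228) and (450,280). The one at (369,228) in scene, (380,203) in top, at y≈-0.216, is farther to the robot's left, so it is the one meant. I'll confirm with one enlarged crop and refine the positions.

Run:
```python
from h import *
np.set_printoptions(precision=4,suppress=True)
ims={}
for n in ('scene','top'):
    im,d=optics.grab_frame(n); ims[n]=im
    for l in ('thermometer','port'):
        for r in finder.trace(n,l):
            m=r['pixels']; v,u=np.nonzero(m); 
            if not len(u): continue
            dd=d[v,u]; ok=dd>0; P=world(n,np.c_[u,v][ok],dd[ok])
            c=im[v,u].mean(0)
            print(n,l,round(r['conf'],2),'px',u.mean(),v.mean(),len(u),'rgb',c,'med',np.median(P,0),'min',P.min(0),'max',P.max(0))
    # white-ring and head points by depth/height bands
    vv,uu=np.mgrid[0:400,0:640]; ok=d>0
    P=np.full((400,640,3),9.); P[ok]=world(n,np.c_[uu[ok],vv[ok]],d[ok])
    g=im.astype(int); white=(g.min(2)>90)&(g.max(2)-g.min(2)<60)
    near=lambda x,y,r: np.hypot(P[...,0]-x,P[...,1]-y)<r
    a=near(.523,-.216,.035)&white&(P[...,2]>.07); v,u=np.nonzero(a); print('ring',len(u),P[a].mean(0),(P[a].min(0)+P[a].max(0))/2)
    a=near(.523,-.216,.1)&(P[...,2]>.078)&(P[...,2]<.1); print('lid',a.sum(),(P[a].min(0)+P[a].max(0))/2,np.median(P[a],0))
    a=near(.585,.27,.03)&(P[...,2]>.112);print('headtop',a.sum(),P[a].mean(0),(P[a].min(0)+P[a].max(0))/2,np.ptp(P[a],0))
    a=near(.585,.27,.05)&(P[...,2]>.066)&(P[...,2]<.085);print('disc',a.sum(),P[a].mean(0),(P[a].min(0)+P[a].max(0))/2)
A=cv2.resize(ims['scene'][125:265,190:420],None,fx=3.4,fy=3.4,interpolation=2)
cv2.imwrite('pics/crop.png',A[:,:,::-1])
```

```text
scene thermometer 0.86 px 236.36666666666667 147.5074074074074 270 rgb [73.5333 72.1333 68.7259] med [0.5783 0.2572 0.0903] min [ 0.5582  0.2364 -0.0022] max [0.7174 0.4049 0.1282]
scene thermometer 0.85 px 244.94794520547944 178.9753424657534 365 rgb [117.9808  66.3479  28.5123] med [0.4947 0.1637 0.0677] min [ 0.4722  0.1404 -0.0029] max [0.5846 0.2306 0.1154]
scene thermometer 0.79 px 198.93123209169053 163.25787965616047 349 rgb [42.1777 80.4097 47.0372] med [0.4834 0.3297 0.0675] min [ 0.4604  0.3064 -0.0032] max [0.568  0.4422 0.1162]
scene port 0.72 px 368.0973561430793 229.30388802488335 3215 rgb [30.7465 53.6355 80.4364] med [ 0.4979 -0.2235  0.0872] min [ 0.4436 -0.3129 -0.0023] max [ 0.6822 -0.0963  0.0934]
scene port 0.69 px 449.90346352247605 280.9201670351265 4071 rgb [27.3279 51.5984 80.2348] med [ 0.4519 -0.4493  0.0873] min [ 0.3972 -0.5422 -0.0021] max [ 0.5497 -0.3505  0.0928]
ring 104 [ 0.5208 -0.2159  0.0873] [ 0.5197 -0.2164  0.0859]
lid 2154 [ 0.5203 -0.2174  0.0858] [ 0.5149 -0.2199  0.0882]
headtop 82 [0.5827 0.2611 0.1223] [0.5861 0.2634 0.1203] [0.0316 0.02
[... 508 characters left out ...]
 [0.5818 0.2592 0.0812] min [0.5587 0.2393 0.0725] max [0.6117 0.2914 0.1333]
top thermometer 0.32 px 379.63141361256544 202.98795811518323 1910 rgb [42.2958 62.6435 92.7188] med [ 0.5206 -0.2144  0.0894] min [ 0.4462 -0.3112 -0.0036] max [ 0.6095 -0.1159  0.0986]
top port 0.87 px 451.00676328502414 219.47729468599033 2070 rgb [41.0845 60.6633 89.5541] med [ 0.473  -0.4425  0.0891] min [ 0.3957 -0.5583 -0.0035] max [ 0.5445 -0.3454  0.099 ]
ring 82 [ 0.5186 -0.2151  0.0891] [ 0.5182 -0.2152  0.0875]
lid 1712 [ 0.5222 -0.2153  0.0886] [ 0.5196 -0.2139  0.0897]
headtop 79 [0.5844 0.2643 0.1257] [0.5845 0.2651 0.1229] [0.0271 0.0289 0.0208]
disc 172 [0.5811 0.2578 0.0774] [0.5838 0.2632 0.0753]
```

View pics/crop.png

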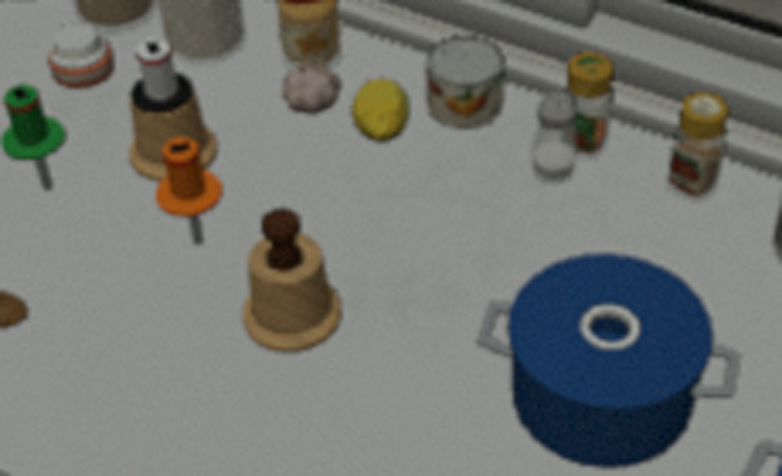

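The crop confirms it: the white thermometer with red band and black disc is in its stand at crop (155,75), and the dark muddler is in the other stand at (280,240). The left pot's ring is at (610,327). The thermometer is at about (0.584, 0.2635) and the port at (0.520, -0.216, 0.088). I'll move above the thermometer now.

```bash
python3 -m creep '[{"dx":-0.048,"dy":-0.0201},{"dx":-0.048,"dy":-0.0201},{"dx":-0.048,"dy":-0.0201},{"dx":-0.048,"dy":-0.0201},{"dx":-0.048,"dy":-0.0201}]' 0.0854 40
python3 -m creep '[{"dx":-0.048,"dy":-0.0201},{"dx":-0.048,"dy":-0.0201},{"dx":-0.048,"dy":-0.0201},{"dx":-0.048,"dy":-0.0201},{"dx":-0.048,"dy":-0.0201}]'
cat >> h.py <<'E'
def to(x,y,z):
    from scipy.spatial.transform import Rotation as R
    s=ctrl.read_state(); r=R.from_quat(s['ee_rot'])
    print('tcp',s['tool_pos'].round(4),'F',s['force'].round(2),'open',round(s['opening'],4),'t',s['time_s'],'to go (tool)',r.inv().apply(np.array([x,y,z])-s['tool_pos']).round(4),'tool y',r.as_matrix()[:,1].round(3))
E
python3 -c "
from h import *
to(.584,.2635,.084)"
```

```text
tcp [0.1846 0.5971 0.2313] F [-0.82  0.05  0.3 ] open 0.0856 t 0.8 to go (tool) [-0.4802 -0.2008  0.1473] tool y [0.295 0.955 0.   ]invalid input at $[0]: expected keys dx, dy, dz, spin
invalid input at $[0]: expected keys dx, dy, dz, spin
```

All four keys are required in each row.

```bash
python3 -m creep '[{"dx":-0.048,"dy":-0.020,"dz":0,"spin":0},{"dx":-0.048,"dy":-0.020,"dz":0,"spin":0},{"dx":-0.048,"dy":-0.020,"dz":0,"spin":0},{"dx":-0.048,"dy":-0.020,"dz":0,"spin":0},{"dx":-0.048,"dy":-0.020,"dz":0,"spin":0}]' 0.0854 40
python3 -m creep '[{"dx":-0.048,"dy":-0.020,"dz":0,"spin":0},{"dx":-0.048,"dy":-0.020,"dz":0,"spin":0},{"dx":-0.048,"dy":-0.020,"dz":0,"spin":0},{"dx":-0.048,"dy":-0.020,"dz":0,"spin":0},{"dx":-0.048,"dy":-0.020,"dz":0,"spin":0}]'
python3 -c "
from h import *
to(.584,.2635,.084)"
```

```text
time_s: 1.42
tool_pos: [0.3855, 0.4296, 0.2315]
ee_rot: [0.149, 0.989, 0.0, 0.0]
force: [0.8, 0.3, -1.8]
opening: 0.0854
gripper_force: 0.0
time_s: 2.05
tool_pos: [0.5854, 0.263, 0.2314]
ee_rot: [0.149, 0.989, 0.0, 0.0]
force: [1.0, 0.2, 0.2]
opening: 0.0854
gripper_force: 0.0
tcp [0.5854 0.263  0.2314] F [0.95 0.22 0.21] open 0.0854 t 2.05 to go (tool) [ 0.0015 -0.      0.1474] tool y [0.295 0.955 0.   ]
```

```bash
python3 -m creep '[{"dx":0.001,"dy":0,"dz":0.035,"spin":0},{"dx":0,"dy":0,"dz":0.035,"spin":0},{"dx":0,"dy":0,"dz":0.035,"spin":0},{"dx":0,"dy":0,"dz":0.027,"spin":0},{"dx":0,"dy":0,"dz":0.014,"spin":0}]'
python3 -m creep '[{"dx":0,"dy":0,"dz":0,"spin":0},{"dx":0,"dy":0,"dz":0,"spin":0},{"dx":0,"dy":0,"dz":0,"spin":0},{"dx":0,"dy":0,"dz":0,"spin":0},{"dx":0,"dy":0,"dz":0,"spin":0}]' 0 40
python3 - <<'E'
from h import *
to(.584,.2635,.084)
im,d=optics.grab_frame('scene'); save('grip.png',im,(170,70,320,220),4)
E
```

```text
time_s: 2.68
tool_pos: [0.5825, 0.2643, 0.0837]
ee_rot: [0.149, 0.989, -0.001, -0.001]
force: [0.3, -0.0, 0.0]
opening: 0.0854
gripper_force: 0.0
time_s: 3.3
tool_pos: [0.5839, 0.265, 0.0866]
ee_rot: [0.149, 0.989, 0.001, 0.001]
force: [-0.9, -0.1, 6.4]
opening: 0.0291
gripper_force: 39.1
tcp [0.5839 0.265  0.0866] F [-0.85 -0.09  6.37] open 0.0291 t 3.3 to go (tool) [-0.0005 -0.0014  0.0026] tool y [0.295 0.955 0.001]
```

View pics/grip.png

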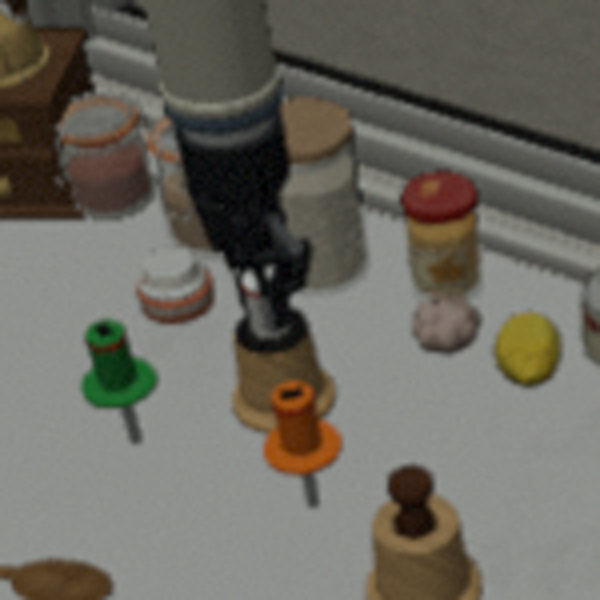

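The picture shows the gripper holding the white head just above the black disc at (270,310), with a 29 mm opening and 39 N. The tip is about 0.0746 m below the TCP. I'll lift it straight out.

```bash
python3 -m creep '[{"dx":0,"dy":0,"dz":0,"spin":0},{"dx":0,"dy":0,"dz":-0.010,"spin":0},{"dx":0,"dy":0,"dz":-0.030,"spin":0},{"dx":0,"dy":0,"dz":-0.040,"spin":0},{"dx":0,"dy":0,"dz":-0.040,"spin":0}]' 0 60
python3 -m creep '[{"dx":0,"dy":0,"dz":-0.010,"spin":0},{"dx":0,"dy":0,"dz":0,"spin":0},{"dx":0,"dy":0,"dz":0,"spin":0},{"dx":0,"dy":0,"dz":0,"spin":0},{"dx":0,"dy":0,"dz":0,"spin":0}]'
python3 - <<'E'
from h import *
s=np.array([.295,.955])
g=np.array([.520,-.2158])+.042*s
print(g);to(g[0],g[1],.215)
im,d=optics.grab_frame('scene'); save('lift.png',im,(170,70,320,220),4)
E
```

```text
time_s: 3.98
tool_pos: [0.5829, 0.2645, 0.2068]
ee_rot: [0.149, 0.989, -0.0, -0.0]
force: [1.1, -0.7, -0.4]
opening: 0.0285
gripper_force: 59.2
time_s: 4.6
tool_pos: [0.5828, 0.2645, 0.2144]
ee_rot: [0.149, 0.989, -0.0, -0.001]
force: [-0.2, -0.7, -0.4]
opening: 0.0287
gripper_force: 59.2
[ 0.53239 -0.17569]
tcp [0.5828 0.2645 0.2144] F [-0.2  -0.7  -0.37] open 0.0287 t 4.6 to go (tool) [-8.180e-02 -4.354e-01 -3.000e-04] tool y [ 0.295  0.955 -0.001]
```

View pics/lift.png

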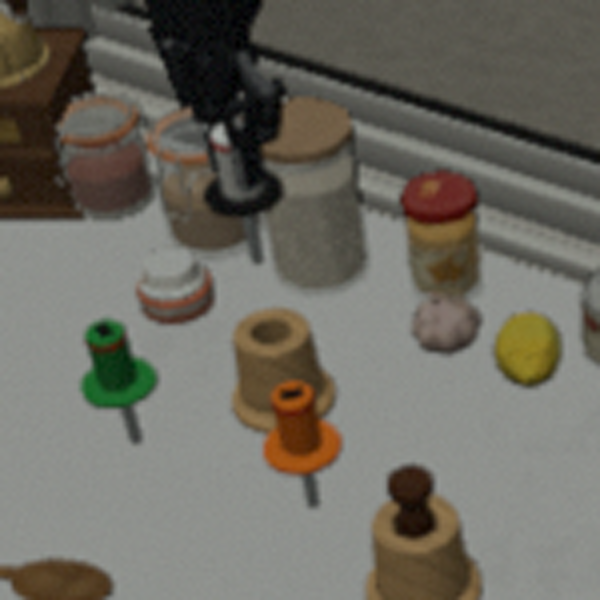

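The thermometer is out of the stand and hanging upright, disc at (243,190) and stem tip at (258,260). The muddler is untouched. I'll carry it to 4 cm from the hole.

```bash
python3 -m creep '[{"dx":-0.004,"dy":-0.020,"dz":0,"spin":0},{"dx":-0.0085,"dy":-0.045,"dz":0,"spin":0},{"dx":-0.009,"dy":-0.048,"dz":0,"spin":0},{"dx":-0.009,"dy":-0.048,"dz":0,"spin":0},{"dx":-0.009,"dy":-0.048,"dz":0,"spin":0}]'
python3 -m creep '[{"dx":-0.009,"dy":-0.048,"dz":0,"spin":0},{"dx":-0.009,"dy":-0.048,"dz":0,"spin":0},{"dx":-0.009,"dy":-0.048,"dz":0,"spin":0},{"dx":-0.009,"dy":-0.046,"dz":0,"spin":0},{"dx":-0.006,"dy":-0.036,"dz":0,"spin":0}]'
python3 -m creep '[{"dx":0,"dy":0,"dz":0,"spin":0},{"dx":0,"dy":0,"dz":0,"spin":0},{"dx":0,"dy":0,"dz":0.010,"spin":0},{"dx":0,"dy":0,"dz":0.015,"spin":0},{"dx":0,"dy":0,"dz":0,"spin":0}]'
python3 - <<'E'
from h import *
np.set_printoptions(precision=4,suppress=True)
to(.5324,-.1757,.189); x=ctrl.read_state()['tool_pos']
for n in ('scene','top'):
    im,d=optics.grab_frame(n)
    if n=='scene':save('over.png',im,(310,130,460,280),4)
    vv,uu=np.mgrid[0:400,0:640]; ok=d>0
    P=np.full((400,640,3),9.); P[ok]=world(n,np.c_[uu[ok],vv[ok]],d[ok])
    h=np.hypot(P[...,0]-x[0],P[...,1]-x[1])
    for z0,z1,r in ((.115,.165,.02),(.166,.19,.045)):
        a=(h<r)&(P[...,2]>z0)&(P[...,2]<z1)
        if a.sum(): print(n,z0,a.sum(),P[a].mean(0)-x,(P[a].min(0)+P[a].max(0))/2-x, P[a].min(0)-x)
    for r in finder.mark_of(n,'thermometer'): print(n,r['conf'],np.array(r['point'])-x,r['point'])
    for r in finder.mark_of(n,'port'): print(n,r['conf'],r['point'])
E
```

```text
time_s: 5.28
tool_pos: [0.5584, 0.0508, 0.2154]
ee_rot: [0.149, 0.989, -0.0, 0.0]
force: [0.6, 0.0, 0.1]
opening: 0.0287
gripper_force: 59.3
time_s: 5.9
tool_pos: [0.5313, -0.1777, 0.2154]
ee_rot: [0.15, 0.989, -0.0, 0.0]
force: [0.2, 0.5, -2.4]
opening: 0.0285
gripper_force: 59.4
time_s: 6.52
tool_pos: [0.5315, -0.1741, 0.1884]
ee_rot: [0.149, 0.989, 0.0, -0.002]
force: [0.3, 0.2, -0.1]
opening: 0.0286
gripper_force: 59.4
tcp [ 0.5315 -0.1741  0.1884] F [ 0.25  0.24 -0.07] open 0.0286 t 6.525 to go (tool) [-0.0013 -0.0013 -0.0006] tool y [0.294 0.956 0.   ]
scene 0.115 37 [-0.0014 -0.0029 -0.0545] [-0.0005 -0.0018 -0.0538] [-0.0051 -0.0069 -0.071 ]
scene 0.166 193 [-0.0101 -0.0044 -0.0092] [-0.0014 -0.0019 -0.0065] [-0.0264 -0.0308 -0.0144]
scene 0.85 [-0.0459  0.5126 -0.1886] [0.4856, 0.3385, -0.0002]
scene 0.79 [-0.0017 -0.001  -0.0717] [0.5298, -0.1751, 0.1167]
scene 0.77 [0.4707, -0.4471, 0.0861]
scene 0.68 [0.5208, -0.2156, 0.0883]
top 0.166 18 [-0.02    0.0106 -0.0064] [-0.019   0.0087 -0.0062] [-0.0248 -0.0003 -0.0095]
top 0.79 [-0.0329  0.3431 -0.19  ] [0.4986, 0.169, -0.0016]
top 0.49 [-0.0435  0.5117 -0.1856] [0.488, 0.3376, 0.0028]
top 0.93 [0.52, -0.2175, 0.0894]
top 0.71 [0.4772, -0.4524, 0.0876]
```

View pics/over.png

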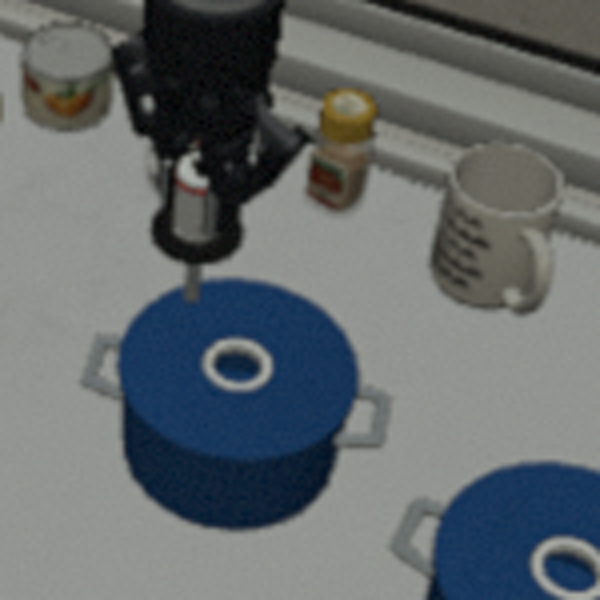

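The thermometer hangs upright over the far-left part of the lid, stem tip at (192,298). The hole is at (238,365). The tip is about 41 mm from the port and 26 mm above the lid. I'll lower it gently while watching the force.

```bash
python3 -m creep '[{"dx":0,"dy":0,"dz":0.010,"spin":0},{"dx":0,"dy":0,"dz":0.007,"spin":0},{"dx":0,"dy":0,"dz":0.004,"spin":0},{"dx":0,"dy":0,"dz":0.001,"spin":0},{"dx":0,"dy":0,"dz":0,"spin":0}]'
python3 -m creep '[{"dx":0,"dy":0,"dz":0.001,"spin":0},{"dx":0,"dy":0,"dz":0.001,"spin":0},{"dx":0,"dy":0,"dz":0,"spin":0},{"dx":0,"dy":0,"dz":0,"spin":0},{"dx":0,"dy":0,"dz":0,"spin":0}]'
```

```text
time_s: 7.45
tool_pos: [0.5326, -0.1751, 0.1683]
ee_rot: [0.149, 0.989, 0.0, -0.0]
force: [0.5, -0.4, -1.9]
opening: 0.0288
gripper_force: 59.4
time_s: 8.07
tool_pos: [0.5326, -0.1751, 0.1663]
ee_rot: [0.149, 0.989, -0.0, 0.0]
force: [-0.4, -0.5, -0.4]
opening: 0.0285
gripper_force: 59.4
```

```bash
python3 -m creep '[{"dx":0,"dy":0,"dz":0.001,"spin":0},{"dx":0,"dy":0,"dz":0.001,"spin":0},{"dx":0,"dy":0,"dz":0,"spin":0},{"dx":0,"dy":0,"dz":0,"spin":0},{"dx":0,"dy":0,"dz":0,"spin":0}]'
python3 -m creep '[{"dx":0,"dy":0,"dz":0.001,"spin":0},{"dx":0,"dy":0,"dz":0,"spin":0},{"dx":0,"dy":0,"dz":0,"spin":0},{"dx":0,"dy":0,"dz":0,"spin":0},{"dx":0,"dy":0,"dz":0,"spin":0}]'
python3 -c "
from h import *
to(.5205,-.216,.16)"
```

```text
time_s: 8.7
tool_pos: [0.5326, -0.1751, 0.1643]
ee_rot: [0.149, 0.989, -0.0, 0.0]
force: [-0.2, -0.3, -1.4]
opening: 0.0293
gripper_force: 59.4
time_s: 9.32
tool_pos: [0.5326, -0.1751, 0.1633]
ee_rot: [0.149, 0.989, -0.0, 0.0]
force: [0.0, -0.3, -0.8]
opening: 0.029
gripper_force: 59.4
tcp [ 0.5326 -0.1751  0.1633] F [ 0.03 -0.31 -0.76] open 0.029 t 9.325 to go (tool) [-0.0006 -0.0427  0.0033] tool y [ 0.295  0.955 -0.   ]
```

```bash
python3 -m creep '[{"dx":0,"dy":0,"dz":0.001,"spin":0},{"dx":0,"dy":0,"dz":0,"spin":0},{"dx":0,"dy":0,"dz":0,"spin":0},{"dx":0,"dy":0,"dz":0,"spin":0},{"dx":0,"dy":0,"dz":0,"spin":0}]'
```

```text
time_s: 9.95
tool_pos: [0.5326, -0.1751, 0.1624]
ee_rot: [0.149, 0.989, -0.0, 0.0]
force: [-0.1, 0.5, 2.5]
opening: 0.0285
gripper_force: 59.7
```

```bash
python3 -m creep '[{"dx":0,"dy":0,"dz":0.001,"spin":0},{"dx":0,"dy":0,"dz":0,"spin":0},{"dx":0,"dy":0,"dz":0,"spin":0},{"dx":0,"dy":0,"dz":0,"spin":0},{"dx":0,"dy":0,"dz":0,"spin":0}]'
```

```text
time_s: 10.58
tool_pos: [0.533, -0.1753, 0.1621]
ee_rot: [0.149, 0.989, -0.0, 0.001]
force: [-1.0, 0.9, 8.6]
opening: 0.0289
gripper_force: 60.5
```

Contact is confirmed at 8.6 N upward. I'll slide along tool -y toward the hole.

```bash
python3 -m creep '[{"dx":0,"dy":-0.002,"dz":0,"spin":0},{"dx":0,"dy":-0.003,"dz":0,"spin":0},{"dx":0,"dy":-0.003,"dz":0,"spin":0},{"dx":0,"dy":-0.003,"dz":0,"spin":0},{"dx":0,"dy":-0.003,"dz":0,"spin":0}]'
python3 -c "
from h import *
to(.5205,-.216,.16)"
```

```text
time_s: 11.2
tool_pos: [0.5296, -0.1875, 0.1621]
ee_rot: [0.15, 0.989, 0.001, 0.001]
force: [2.6, 6.8, 7.6]
opening: 0.0288
gripper_force: 60.4
tcp [ 0.5296 -0.1875  0.1621] F [2.6  6.78 7.59] open 0.0288 t 11.2 to go (tool) [ 0.0003 -0.03    0.0021] tool y [0.296 0.955 0.002]
```

Friction is high, so I'll ease the pressure a little and continue.

```bash
python3 -m creep '[{"dx":0,"dy":-0.001,"dz":-0.0005,"spin":0},{"dx":0,"dy":-0.002,"dz":0,"spin":0},{"dx":0,"dy":-0.003,"dz":0,"spin":0},{"dx":0,"dy":-0.003,"dz":0,"spin":0},{"dx":0,"dy":-0.003,"dz":0,"spin":0}]'
python3 - <<'E'
from h import *
to(.5205,-.216,.16)
im,d=optics.grab_frame('scene'); save('slide.png',im,(320,140,440,260),5)
for r in finder.mark_of('scene','thermometer'): print(r['conf'],r['point'])
E
```

```text
time_s: 11.82
tool_pos: [0.5251, -0.1998, 0.162]
ee_rot: [0.149, 0.989, 0.0, 0.0]
force: [-0.2, -0.1, 2.6]
opening: 0.0286
gripper_force: 59.7
tcp [ 0.5251 -0.1998  0.162 ] F [-0.2  -0.08  2.58] open 0.0286 t 11.825 to go (tool) [-0.0004 -0.0168  0.002 ] tool y [0.295 0.955 0.   ]
0.79 [0.4898, 0.3362, 0.0004]
0.58 [0.5242, -0.1969, 0.0884]
```

View pics/slide.png

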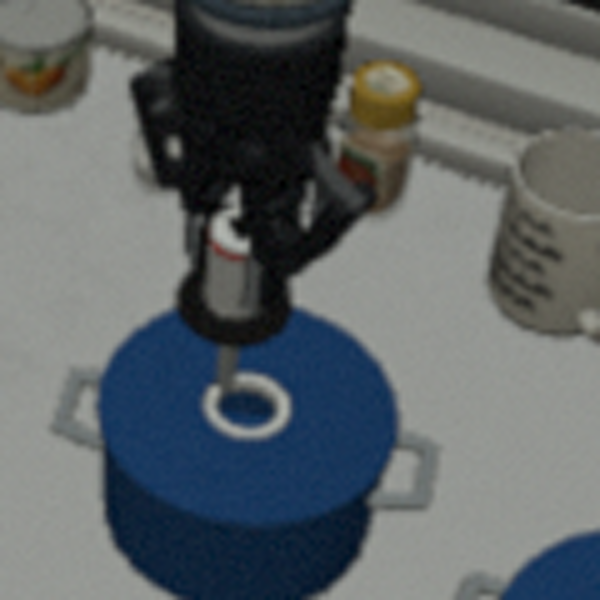

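The tip is on the white ring's edge at (228,390) with the hole at (247,407), so about 17 mm remain to the centre. I'll continue to the centre and then lower.

```bash
python3 -m creep '[{"dx":0,"dy":-0.002,"dz":0,"spin":0},{"dx":0,"dy":-0.004,"dz":0,"spin":0},{"dx":0,"dy":-0.004,"dz":0,"spin":0},{"dx":0,"dy":-0.004,"dz":0,"spin":0},{"dx":0,"dy":-0.0035,"dz":0,"spin":0}]'
python3 -m creep '[{"dx":0,"dy":0,"dz":0,"spin":0},{"dx":0,"dy":0,"dz":0.002,"spin":0},{"dx":0,"dy":0,"dz":0.004,"spin":0},{"dx":0,"dy":0,"dz":0.004,"spin":0},{"dx":0,"dy":0,"dz":0,"spin":0}]'
python3 - <<'E'
from h import *
to(.5205,-.216,.105)
for n in('scene','top'):
    im,d=optics.grab_frame(n)
    if n=='scene': save('drop.png',im,(320,140,440,260),5)
    for r in finder.mark_of(n,'thermometer'): print(n,r['conf'],r['point'])
E
```

```text
time_s: 12.55
tool_pos: [0.5196, -0.2169, 0.1617]
ee_rot: [0.149, 0.989, 0.0, -0.0]
force: [-0.1, 0.3, -0.2]
opening: 0.0286
gripper_force: 59.5
time_s: 13.18
tool_pos: [0.5194, -0.2164, 0.1513]
ee_rot: [0.149, 0.989, 0.0, -0.0]
force: [0.2, 1.0, -0.5]
opening: 0.0287
gripper_force: 59.5
tcp [ 0.5194 -0.2164  0.1513] F [ 0.19  1.03 -0.54] open 0.0287 t 13.175 to go (tool) [-0.001   0.0007  0.0463] tool y [0.295 0.955 0.   ]
scene 0.79 [0.5198, -0.2152, 0.0768]
scene 0.64 [0.4885, 0.3342, 0.001]
scene 0.64 [0.4988, 0.1736, -0.0031]
scene 0.17 [0.5202, -0.2145, 0.09]
top 0.81 [0.4994, 0.1734, -0.0021]
top 0.74 [0.4862, 0.3383, 0.0014]
```

View pics/drop.png

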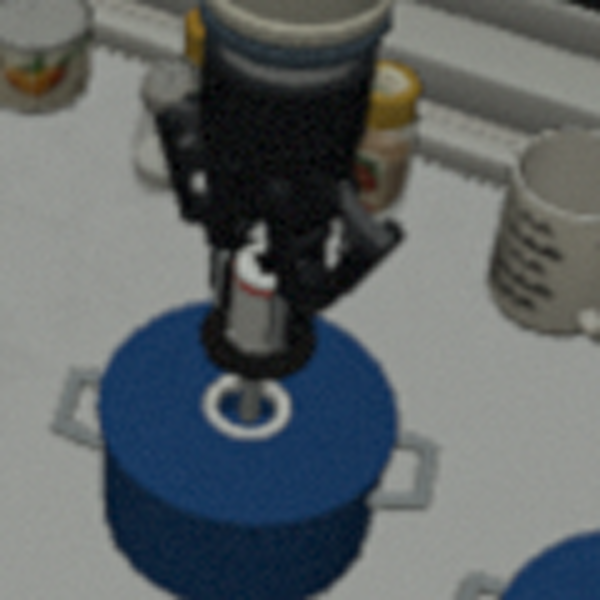

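The stem is inside the hole, centred at (250,408), with no force. The disc should seat at a TCP height of about 0.1025.

```bash
python3 -m creep '[{"dx":0,"dy":0,"dz":0.008,"spin":0},{"dx":0,"dy":0,"dz":0.012,"spin":0},{"dx":0,"dy":0,"dz":0.012,"spin":0},{"dx":0,"dy":0,"dz":0.010,"spin":0},{"dx":0,"dy":0,"dz":0.003,"spin":0}]'
python3 -m creep '[{"dx":0,"dy":0,"dz":0.001,"spin":0},{"dx":0,"dy":0,"dz":0.001,"spin":0},{"dx":0,"dy":0,"dz":0.001,"spin":0},{"dx":0,"dy":0,"dz":0,"spin":0},{"dx":0,"dy":0,"dz":0,"spin":0}]'
```

```text
time_s: 14.0
tool_pos: [0.5192, -0.2164, 0.1057]
ee_rot: [0.149, 0.989, 0.0, -0.001]
force: [-1.1, 0.3, -0.6]
opening: 0.0288
gripper_force: 59.5
time_s: 14.62
tool_pos: [0.5198, -0.2167, 0.1039]
ee_rot: [0.149, 0.989, -0.0, 0.0]
force: [0.4, 0.4, -0.4]
opening: 0.0285
gripper_force: 59.5
```

```bash
python3 -m creep '[{"dx":0,"dy":0,"dz":0.001,"spin":0},{"dx":0,"dy":0,"dz":0.001,"spin":0},{"dx":0,"dy":0,"dz":0,"spin":0},{"dx":0,"dy":0,"dz":0,"spin":0},{"dx":0,"dy":0,"dz":0,"spin":0}]'
```

```text
time_s: 15.25
tool_pos: [0.5198, -0.2167, 0.1027]
ee_rot: [0.149, 0.989, -0.0, 0.0]
force: [-4.0, 1.0, 10.2]
opening: 0.0288
gripper_force: 60.9
```

The disc is seated on the lid at 10 N. I'll open the fingers, hold still, and then retreat straight up.

```bash
python3 -m creep '[{"dx":0,"dy":0,"dz":-0.001,"spin":0},{"dx":0,"dy":0,"dz":0,"spin":0},{"dx":0,"dy":0,"dz":0,"spin":0},{"dx":0,"dy":0,"dz":0,"spin":0},{"dx":0,"dy":0,"dz":0,"spin":0}]' 0.0854 60
python3 -m creep '[{"dx":0,"dy":0,"dz":-0.010,"spin":0},{"dx":0,"dy":0,"dz":-0.025,"spin":0},{"dx":0,"dy":0,"dz":-0.040,"spin":0},{"dx":0,"dy":0,"dz":-0.040,"spin":0},{"dx":0,"dy":0,"dz":-0.030,"spin":0}]'
python3 -m creep '[{"dx":0.040,"dy":0,"dz":0,"spin":0},{"dx":0.040,"dy":0,"dz":0,"spin":0},{"dx":0.030,"dy":0,"dz":0,"spin":0},{"dx":0,"dy":0,"dz":0,"spin":0},{"dx":0,"dy":0,"dz":0,"spin":0}]'
python3 - <<'E'
from h import *
im,d=optics.grab_frame('scene'); save('end.png',im,(200,120,440,280),3)
for l in('thermometer','muddler'):
    for r in finder.mark_of('scene',l): print(l,r['conf'],r['point'])
E
```

```text
time_s: 15.88
tool_pos: [0.5197, -0.2166, 0.1027]
ee_rot: [0.149, 0.989, 0.0, -0.0]
force: [-0.5, -0.5, -0.1]
opening: 0.0856
gripper_force: 0.0
time_s: 16.5
tool_pos: [0.5201, -0.2168, 0.2504]
ee_rot: [0.149, 0.989, -0.0, 0.001]
force: [1.0, -0.3, -0.4]
opening: 0.0858
gripper_force: 0.0
time_s: 17.12
tool_pos: [0.4154, -0.1845, 0.2486]
ee_rot: [0.149, 0.989, -0.0, 0.001]
force: [0.7, -0.3, -0.7]
opening: 0.0856
gripper_force: 0.0
thermometer 0.8 [0.4892, 0.3394, -0.0034]
thermometer 0.62 [0.5193, -0.2164, 0.0325]
muddler 0.52 [0.4744, 0.0468, 0.0055]
```

View pics/end.png

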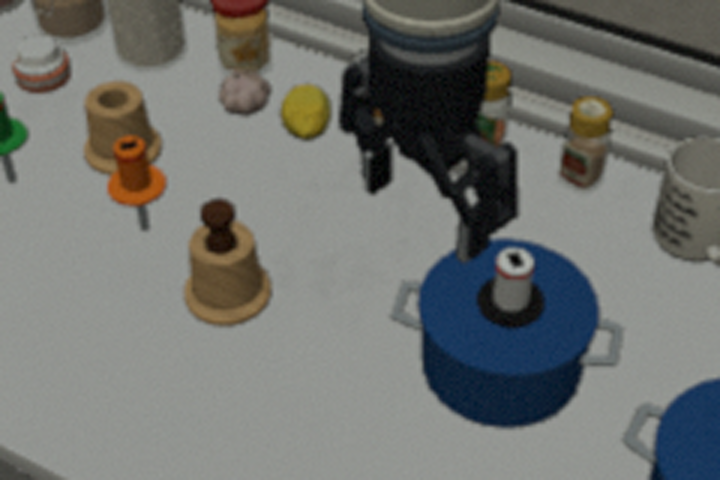

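The thermometer stands upright in the lid with its disc flat at (511,300). The muddler is still in its stand at (222,260), and the gripper is clear.

```bash
python3 -c "
from rig import ctrl
print(ctrl.hand_in())"
```

```text
the job is handed in; nothing more can be done
None
```

The thermometer was set down on the left pot's lid, slid into the hole, seated with its disc flat and released; the muddler still stands in its stand, and the job is handed in, with no verdict reported back.

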